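Hang the dried spoon in the fold-down ring

ROBOT

A 6-joint arm with a two-finger parallel gripper is mounted at the origin on the work surface. World frame = base frame: x ahead of the robot, y to its left, z up, the work surface at z = 0. Lengths are in mm, angles in degrees, forces in N, time in s.
With the tool pointing down it reaches from about 350 to 850 mm from the base axis. Payload 8.1 kg.
Tool frame: the origin (TCP) lies on the front face of the gripper's body, between the roots of the fingers; the fingertips stand r.finger_overhang ahead of it and the grasp point (between the pads) lies 54 mm ahead of it (r.finger_overhang is the distance from the TCP to the fingertips, in mm); y points along the fingers, z is the direction in which the jaws open and shut, and the axes are right-handed (so a half turn about y gives the same grasp; the last joint's range is limited). The gripper opens to 85 mm and grips with 20 to 120 N. Pads are 22 mm wide; open, the fingers measure 114 mm over their backs; the gripper's body (76 mm by 85 mm) begins 54 mm behind the grasp point. The pads swing forward as they close: fully open they stand 13 mm farther back than shut.
Start: joints at [-68.033, 7.471, 85.268, -0, 87.261, -4.893], TCP at [271.109, -535.262, 303.892] pointing down, gripper open.
Joint ranges: [-169.43, 169.43], [-51.17, 129.36], [1.28, 143.12], [-76.62, 256.62], [0, 156.53], [-152.29, 152.29]. Speed limits (degrees/s): [136.94, 136.94, 159.86, 180, 180, 180].

INTERFACE

Orientations are given as [roll, pitch, yaw] about the fixed x, y, z axes, in that order (R = Rz(yaw) Ry(pitch) Rx(roll)).
In Python, from bench import r gives the robot as it stands. The module is installed in compiled form; this text tells all that it offers.
- The arm moves only by the tool arm_command, never from a script. Its argument "increments" is a list of rows, each a list of 6 numbers: the shift along the tool's x, y, z in m, then the turn, a rotation vector about the tool's x, y, z in rad. In form: [[tx, ty, tz, wx, wy, wz], ...]. A call has exactly 10 rows; each row is the pose to reach, as a shift and turn from the pose commanded when the call began, along the tool's axes at that moment; what a row does not reach only later rows make up. A row lasts 1/8 s, in which the tool goes at most 62.5 mm and 10.7 degrees, less where a joint would pass 70% of its speed; a pose out of reach is approached as far as the arm can. A call with a gripper value outside its range is refused whole. "jaw" is the gripper's target within -1 to 1 (shut at 1, half-way at 0, fully open at -1), set as the call begins (left out, the last holds). The fingers move at their own pace and stop on an object; "force" is the grip in N (left out, the last holds). Time passes only in rows, so rows that repeat a pose let the fingers close, or fill a call up. It gives the time, the measured TCP pose, the force and the opening at its end, in the units of the state.
- r.sense(): the state, without advancing time (a new reading comes with each control period).
- r.snapshot(name): name is "scene" or "top"; returns the picture (400x640x3 uint8, red, green, blue); there is no depth.
- r.camera_model(name): a dict with "intrinsics" (3x3 intrinsics, pixels), "cam_to_world" (4x4, takes a point from camera to world coordinates). Camera axes: x right, y down, z forward; pixel columns grow to the right and rows downward; lengths in mm; the calibration is good to about 2 mm. A picture is of the moment at which its call begins. camera_model takes no time and is no camera call.
- r.hand_in(): hands the job in, once; it reports no verdict.
Trained networks look in the newest picture that a camera, given by its name, has taken for a name from the list of things; names that differ only in an ending like _2 or _b are one class to them, and where a whole thing is asked for, a point or a joint stands for the part that bears it (a point fixed in the world has none). Each returns a list of dicts, best first, with "conf" (0 to 1); they miss things now and then, are a little off and sometimes report something else, mostly with a low value. They report only what shows in the picture. A call takes as long as a camera call. They do not tell look-alikes from the thing itself.
- r.trace(camera, target): "mask" (400x640 bool, what is visible of it) and "position" ([column, row] in pixels, amid what is visible of it).
- r.spot_point(camera, target): "position" ([column, row] in pixels: a listed point, or the origin of a listed thing).
The state is a dict: "time": time; "joint_pos": joint angles; "qd": joint speeds; "joint_efforts": joint torques, N m; "tool_pos": TCP position; "tcp_rot": TCP orientation; "ft_force": force on the tool from outside, world axes, zero at the start; "wrist_torque": the same for the moment, N m; "finger_gap": finger opening in mm.
Only numpy, scipy, OpenCV 4.12 (cv2) and the standard library are available. Lean on these libraries where they do the work, as an engineer would, in place of code of your own. Each camera call takes 0.05 s, during which the arm holds its last target.

TASK

Put the dried green spoon away: fold the orange ring arm fully down until it is level, then take the spoon out of the drying stand and hang it by threading its steel handle down through the eyelet until its collar rests on the arm. Lower it all the way before letting go, do not drop it in, and leave the other kitchen things where they are.

Things in the scene. Friction and masses are not known exactly. Their poses are not given: they have to be found in the camera images.
- spoon: Loose serving spoon, 165 mm long, about 0.11 kg, standing loosely upright, head up, in a socket of the drying stand (may lean slightly or be turned). Origin: lower end of its handle, at first 10 mm above the counter; z runs up to the head. Straight steel handle, 12 mm diameter, 95 mm long, then a collar, then the green head.
- spoon_collar (a point): Centre of the underside of the spoon's green collar disc (34 mm diameter, 8 mm thick), 95 mm up from the handle's lower end, same axes as the spoon.
- spoon_head (a point): Middle of the spoon's stiff green silicone head, 137 mm up from the handle's lower end, same axes as the spoon. Flat oval paddle, 14 mm thick: flat faces look to the spoon's own +y and -y. 40 to 48 mm wide (x), from 103 to 165 mm up. Good to grip across the flat faces here.
- stand: Fixed off-white stone drying stand, 76 (x) x 136 (y) x 50 (z) mm, origin at the centre of its underside. Two upright sockets of 15 mm diameter, 40 mm deep, at y = +34 mm and -34 mm; the spoon stands in the one at y = +34 mm, the other is empty.
- bracket: Fixed aluminium bracket: foot 70 x 90 x 6 mm and upright post 44 mm wide (y), 118 mm high, x from +6 to +24 mm; two dark hinge lugs at the hinge, 42 mm over all along y, up to 122 mm high. Origin on the counter straight below the hinge. The ring arm unfolds towards the bracket's own -x. Nothing stands behind the raised arm above the post and lugs.
- ring_hinge (a point): Hinge axis of the ring arm, 111 mm above the counter, along the bracket's y. Same axes as the bracket. Arm, measured from here: orange, 8 mm thick (4 mm either side of the axis); bar 22 mm wide to 63 mm out, then a 46 mm square plate, 62 to 108 mm out, with the eyelet centred 85 mm out.
- ring_arm (a joint): Angle of the orange fold-down ring arm, rad: 0 = folded, standing straight up above the hinge; 1.571 = fully down, level, pointing to the bracket's -x, against a firm stop. Starts at 0 to 0.35. Stiff hinge (about 0.06 N m): it stays where it is left and moves with 1 to 2 N, for instance pushed over from behind (the bracket's +x side) and down.
- ring_eye (a point): Centre of the 22 mm eyelet, in the face of the plate that is uppermost when the arm is down (then 115 mm above the counter; the plate reaches 8 mm below it). Its z axis points from the hinge out along the arm; its x axis is the eyelet's axis and points up when the arm is down.
- lunchbox: Bystander, to be left alone: grey lunchbox with spring clip, 118 x 178 x 62 mm.
- bowl: Bystander, to be left alone: blue ceramic bowl, 130 mm across, 60 mm high.
- jar: Bystander, to be left alone: amber glass condiment jar with white flip-top, 72 mm across, 106 mm high.
- mug: Bystander, to be left alone: white mug, 80 mm across, 90 mm high.
- mill: Bystander, to be left alone: dark wooden pepper mill, 54 mm across, 110 mm high.
- spatula: Bystander, to be left alone: wooden-handled spatula, 200 mm long, lying on the fixed chopping board (240 x 150 x 15 mm).
There are look-alikes about, which are no part of the job. What is shaped like the bracket but blue is not meant. Of the things that look like the spoon, the larger one is meant.

How it is judged:
By the outcome, as a careful person would: the job done as asked, in the order asked, and still so for the second after the job is handed in, with the robot touching nothing.
It also fails if it takes over 67 s, if anything falls off the work surface, if the arm or the gripper's body presses on something with over 40 N, if the wrist force passes 120 N, or if a joint passes its speed limit or range.

## Working session

There is one attempt and no reset: what is moved stays moved. The work goes in short steps, Python scripts to look and compute and a tool call to move; the robot and the scene stay as the last step left them, time stands still between calls to the robot, and variables do not carry over. Pictures are saved under pics/ and viewed, and the job is handed in when it is done.

Besides the shell and the picture viewer there is one more tool, called after ">>>" as name(argument=value, ...) on one line, values as JSON. arm_command: Moves the arm, as the interface text tells. Its arguments: {"type":"object","properties":{"increments":{"type":"array","items":{"type":"array","items":{"type":"number"}}},"jaw":{"type":"number"},"force":{"type":"number"}},"required":["increments"]}

```bash
mkdir -p pics; python3 - <<'E'
from bench import r
import cv2
print(r.sense(), r.finger_overhang)
for n in("scene","top"):
    im=r.snapshot(n); cv2.imwrite(f"pics/{n}0.png",im[:,:,::-1])
    m=r.camera_model(n); print(n,m["intrinsics"],m["cam_to_world"])
    for t in("spoon","spoon_collar","spoon_head","stand","bracket","ring_hinge","ring_eye"):
        print(t,[(round(d["conf"],2),[round(float(v)) for v in d["position"]]) for d in r.spot_point(n,t)])
E
```

```text
{'time': 0.0, 'joint_pos': array([-6.80319828e+01,  7.51565965e+00,  8.53285915e+01,  1.79902603e-03,
        8.72618763e+01, -4.89310735e+00]), 'qd': array([-0.00951553, -0.06190219, -0.04081129,  0.02934713,  0.08486313,
        0.00188725]), 'joint_efforts': array([ 1.74594454e-03, -5.69387591e+01, -5.00550342e+01,  1.85681802e-04,
        1.48278050e-02, -4.76329819e-05]), 'tool_pos': array([ 270.9708704 , -534.86546656,  302.84515197]), 'tcp_rot': array([-9.01055874e+01,  1.08426187e-02, -1.53138973e+02]), 'ft_force': array([-0.75681914, -0.24812305, -0.9729505 ]), 'wrist_torque': array([ 0.01756111, -0.04639795,  0.01660589]), 'finger_gap': 85.58028025987863} 72.6
scene [[404.22214536   0.         314.70814055]
 [  0.         404.22214536 197.99582229]
 [  0.           0.           1.        ]] [[-6.14609775e-01  4.59985128e-01 -6.40834226e-01  1.38540102e+03]
 [ 7.88680635e-01  3.42447048e-01 -5.10600504e-01  6.70778325e+02]
 [-1.54168493e-02 -8.19233606e-01 -5.73252667e-01  8.77283936e+02]
 [ 0.00000000e+00  0.00000000e+00  0.00000000e+00  1.00000000e+00]]
spoon [(0.68, [288,
[... 355 characters left out ...]
      324.32309702]
 [  0.         472.67424909 205.35565738]
 [  0.           0.           1.        ]] [[-1.35650575e-03 -9.87840254e-01  1.55466372e-01  2.60295343e+02]
 [-9.99847969e-01  4.04242496e-03  1.69616782e-02  2.33202844e+00]
 [-1.73838897e-02 -1.55419728e-01 -9.87695555e-01  2.01510301e+03]
 [ 0.00000000e+00  0.00000000e+00  0.00000000e+00  1.00000000e+00]]
spoon [(0.6, [354, 185]), (0.45, [356, 206])]
spoon_collar [(0.59, [354, 203]), (0.53, [356, 180])]
spoon_head [(0.53, [355, 198]), (0.39, [355, 181])]
stand [(0.67, [364, 214])]
bracket [(0.68, [284, 159]), (0.52, [283, 193])]
ring_hinge [(0.8, [277, 191]), (0.7, [278, 152])]
ring_eye [(0.6, [275, 145]), (0.44, [280, 188])]
```

```bash
python3 - <<'E'
import cv2
for n,(a,b,c,d) in dict(scene=(220,420,150,320),top=(220,430,110,260)).items():
    i=cv2.imread(f"pics/{n}0.png"); cv2.imwrite(f"pics/{n}0c.png",cv2.resize(i[c:d,a:b],None,fx=3.5,fy=3.5,interpolation=cv2.INTER_CUBIC))
E
```

```text
(no output)
```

View pics/scene0.png

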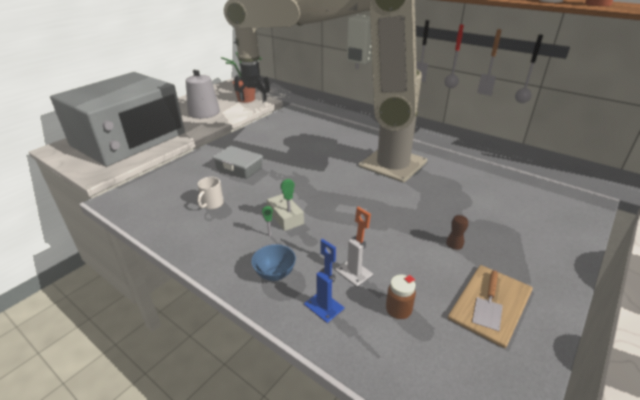

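View pics/top0.png

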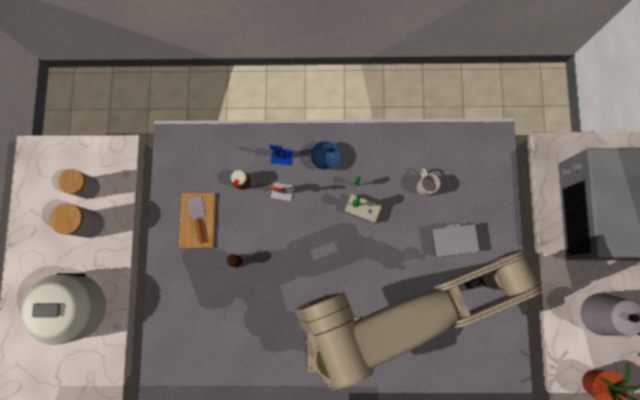

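View pics/scene0c.png

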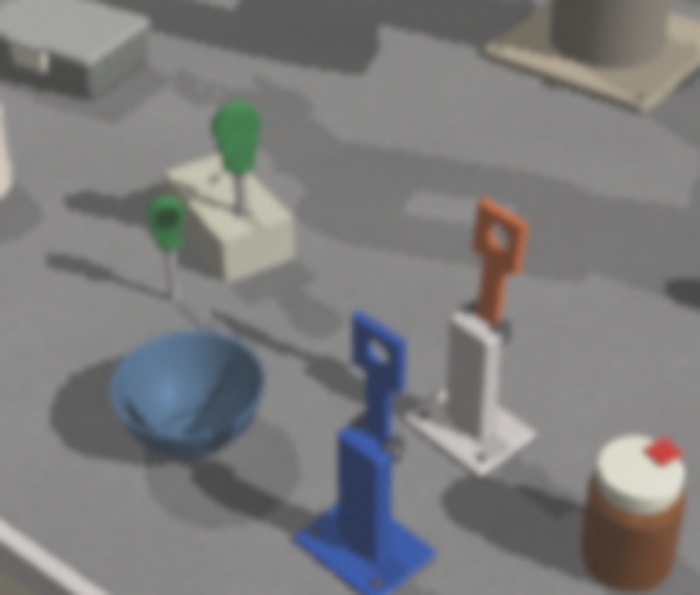

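View pics/top0c.png

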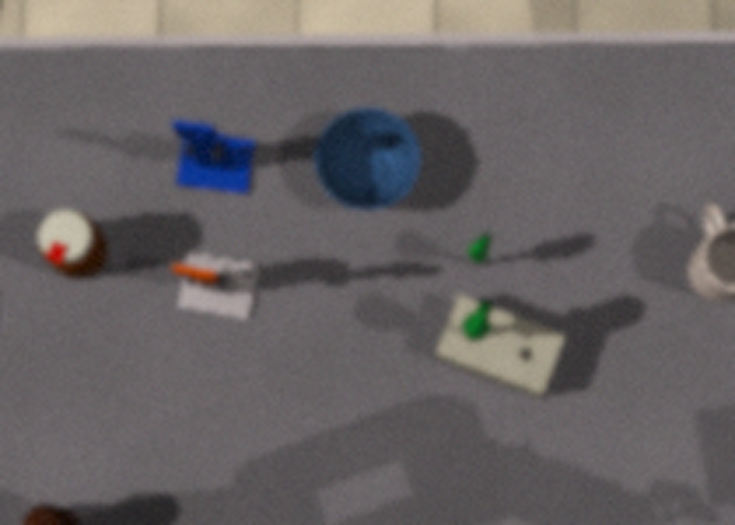

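The scene view shows the target spoon in the stand (scene ~288,190; top ~356,202), the smaller spoon nearby at (266,212) / (356,181), the orange-armed bracket at (356,270) / (283,190), and the blue decoy behind it. Next I'll get masks and triangulate.

```bash
cat > h.py <<'E'
import numpy as np, cv2
from bench import r
from scipy.spatial.transform import Rotation as R
from scipy.optimize import least_squares
C={n:r.camera_model(n) for n in("scene","top")}
def proj(n,P):
    m=C[n];P=np.atleast_2d(P);T=np.linalg.inv(np.array(m["cam_to_world"]))
    p=(P@T[:3,:3].T+T[:3,3])@np.array(m["intrinsics"]).T
    return p[:,:2]/p[:,2:]
def ray(n,uv):
    m=C[n];T=np.array(m["cam_to_world"])
    d=T[:3,:3]@np.linalg.solve(m["intrinsics"],[uv[0],uv[1],1]);return T[:3,3],d/np.linalg.norm(d)
def tri(a,b):
    f=lambda P:np.r_[proj("scene",P)[0]-a,proj("top",P)[0]-b]
    s=least_squares(f,[600,0,60]);return s.x,s.fun
def onz(n,uv,z):
    o,d=ray(n,uv);return o+d*(z-o[2])/d[2]
E
python3 - <<'E'
from h import *
np.set_printoptions(suppress=True,precision=1)
S=[r.snapshot("scene"),r.snapshot("top")]
res={}
for t in("spoon","spoon_collar","spoon_head","stand","bracket","ring_hinge","ring_eye"):
    a=r.spot_point("scene",t);b=r.spot_point("top",t)
    for x in a:
        for y in b:
            p,e=tri(x["position"],y["position"])
            if abs(e).max()<6: print(t,x["position"],y["position"],p,abs(e).max())
M={}
for n in C:
  for t in("spoon","stand","ring_hinge","ring_arm","bracket"):
    for k,d in enumerate(r.trace(n,t)):
        m=d["mask"];ys,xs=np.nonzero(m);print(n,t,k,round(d["conf"],2),d["position"],m.sum(),xs.min(),xs.max(),ys.min(),ys.max());M[f"{n}-{t}-{k}"]=m
np.savez("m.npz",**M)
E
```

```text
spoon [291.7, 218.6] [354.5, 206.4] [567.5 -88.9  13.3] 0.8640169554288377
spoon [291.7, 218.6] [356.9, 198.1] [589.2 -84.4  30.4] 4.256984893096217
spoon [265.3, 232.9] [355.2, 186.4] [ 667.4 -106.6    5.1] 2.2338031666753295
spoon [265.3, 232.9] [356.9, 198.1] [ 633.1 -128.4  -30.4] 5.304808350858252
spoon_collar [288.5, 194.1] [353.4, 204.5] [566.2 -88.2 115.4] 1.2396041214470301
spoon_head [265.3, 212.9] [357.5, 182.3] [ 663.6 -106.6   87.5] 0.9676762715648692
spoon_head [286.2, 186.6] [356.2, 199.8] [575.9 -93.  149.1] 0.03300816812668472
spoon_head [286.2, 186.6] [357.5, 182.3] [621.5 -74.7 182.9] 5.836780601621967
stand [286.1, 213.4] [360.1, 211.1] [ 552.8 -119.7   12.3] 0.8501192980665451
bracket [330.6, 300.9] [282.2, 157.2] [781.8 231.9  11.3] 2.6183486933881
bracket [356.0, 264.8] [283.0, 193.5] [625.7 217.   16.7] 0.6014687909191139
ring_hinge [327.3, 272.2] [279.9, 154.4] [774.8 221.  108.7] 0.3334486841541775
ring_eye [359.4, 215.8] [278.4, 185.0] [624.9 217.2 201.4] 0.999887411275381
ring_eye [329.7, 249.0] [276.7, 146.0] [780.9 229.4 199.5] 1.7574978758822226
scene s
[... 345 characters left out ...]
 1 0.68 [360.9, 219.7] 353 355 370 206 242
scene ring_arm 2 0.35 [355.3, 254.2] 1189 336 371 207 284
scene bracket 0 0.8 [327.7, 291.7] 1390 304 343 239 320
scene bracket 1 0.7 [356.5, 254.1] 1226 336 371 206 284
top spoon 0 0.52 [354.5, 200.8] 57 352 359 197 206
top stand 0 0.89 [361.6, 210.8] 502 345 379 196 222
top ring_hinge 0 0.8 [281.6, 191.3] 332 270 293 183 200
top ring_hinge 1 0.79 [280.2, 155.7] 366 270 292 145 164
top ring_arm 0 0.75 [456.0, 239.3] 1287 432 479 224 256
top ring_arm 1 0.55 [275.8, 146.3] 94 269 281 144 153
top ring_arm 2 0.54 [272.6, 190.9] 32 271 280 186 190
top bracket 0 0.79 [283.7, 190.3] 337 270 293 182 200
top bracket 1 0.79 [283.6, 154.2] 360 270 292 145 164
```

```bash
cat > fit.py <<'E'
from h import *
from scipy.optimize import minimize
np.set_printoptions(suppress=True,precision=2)
SS=4
def box(x0,x1,y0,y1,z0,z1):
    return np.array([[x,y,z] for x in(x0,x1) for y in(y0,y1) for z in(z0,z1)],float)
def raster(n,parts,win):
    a,b,c,d=win
    im=np.zeros(((d-c)*SS,(b-a)*SS),np.float32)
    for P in parts:
        q=((proj(n,P)+.5-[a,c])*SS)
        h=cv2.convexHull(q.astype(np.float32))
        cv2.fillConvexPoly(im,np.round(h*16-8).astype(np.int32),1.0,shift=4)
    im=cv2.resize(im,(b-a,d-c),interpolation=cv2.INTER_AREA)
    return cv2.GaussianBlur(im,(0,0),1.2)
def Rz(a): return R.from_euler("z",a,degrees=True).as_matrix()
def fit(model,x0,steps,obs,shift=True):
    # obs: {n:(img,win)} ; soft masks
    def cost(x):
        parts=model(x); return sum(((raster(n,parts,w)-o)**2).sum() for n,(o,w) in obs.items())
    best=None
    for k in range(4):
        s=np.array([x0]+[np.array(x0)+np.eye(len(x0))[i]*steps[i]*(.6**k)*(-1)**k for i in range(len(x0))])
        o=minimize(cost,x0,method="Nelder-Mead",options=dict(initial_simplex=s,maxiter=600,xatol=.02,fatol=1e-3));x0=o.x
    return o.x,o.fun
def soft(m): return cv2.GaussianBlur(m.astype(np.float32),(0,0),.8)
E
python3 - <<'E'
from fit import *
I={n:cv2.imread(f"pics/{n}0.png") for n in C}
W=dict(scene=(225,420,160,310),top=(240,400,140,240))
def hsvm(n,f):
    h=cv2.cvtColor(I[n],cv2.COLOR_BGR2HSV).astype(int); a,b,c,d=W[n]
    m=f(h[...,0],h[...,1],h[...,2]); return m[c:d,a:b]
col=dict(orange=lambda h,s,v:(h<18)&(s>120)&(v>90),green=lambda h,s,v:(h>45)&(h<85)&(s>90),white=lambda h,s,v:(v>140)&(s<60))
for c,f in col.items():
  for n in C:
    m=hsvm(n,f).astype(np.uint8); k,l,st,ce=cv2.connectedComponentsWithStats(m)
    print(c,n,[(list(s[:5]+[W[n][0],W[n][2],0,0,0]),) for s in st[1:] if s[4]>8])
for n,p in (("scene",(352,262)),("scene",(287,217)),("top",(286,195)),("top",(372,214)),("scene",(289,206)),("top",(300,230)),("scene",(320,220))):
    print(n,p,cv2.cvtColor(I[n],cv2.COLOR_BGR2HSV)[p[1],p[0]])
E
```

```text
orange scene [([np.int64(357), np.int64(207), np.int64(13), np.int64(35), np.int64(224)],), ([np.int64(406), np.int64(276), np.int64(8), np.int64(6), np.int64(34)],), ([np.int64(396), np.int64(295), np.int64(18), np.int64(15), np.int64(134)],)]
orange top [([np.int64(269), np.int64(185), np.int64(13), np.int64(6), np.int64(43)],)]
green scene [([np.int64(282), np.int64(180), np.int64(12), np.int64(19), np.int64(167)],), ([np.int64(263), np.int64(207), np.int64(9), np.int64(5), np.int64(29)],), ([np.int64(265), np.int64(213), np.int64(6), np.int64(8), np.int64(33)],)]
green top [([np.int64(354), np.int64(178), np.int64(6), np.int64(7), np.int64(30)],), ([np.int64(353), np.int64(196), np.int64(7), np.int64(11), np.int64(49)],)]
white scene [([np.int64(225), np.int64(160), np.int64(33), np.int64(10), np.int64(169)],), ([np.int64(360), np.int64(160), np.int64(60), np.int64(22), np.int64(462)],), ([np.int64(256), np.int64(177), np.int64(23), np.int64(15), np.int64(200)],), ([np.int64(225), np.int64(179), np.int64(10), np.int64(15), np.int64(60)],), ([np.int64(267), np.int64(193), np.int64
[... 1910 characters left out ...]
), np.int64(17)],), ([np.int64(225), np.int64(301), np.int64(13), np.int64(9), np.int64(68)],)]
white top [([np.int64(240), np.int64(170), np.int64(6), np.int64(14), np.int64(59)],), ([np.int64(273), np.int64(183), np.int64(18), np.int64(4), np.int64(44)],), ([np.int64(271), np.int64(191), np.int64(21), np.int64(10), np.int64(125)],), ([np.int64(345), np.int64(195), np.int64(35), np.int64(27), np.int64(361)],), ([np.int64(361), np.int64(199), np.int64(5), np.int64(4), np.int64(15)],)]
scene (352, 262) [  8  10 102]
scene (287, 217) [ 27  24 191]
top (286, 195) [  0  17 165]
top (372, 214) [ 19  40 160]
scene (289, 206) [ 13  12 148]
top (300, 230) [163  17 107]
scene (320, 220) [ 30   2 132]
```

```bash
cat > models.py <<'E'
from fit import *
def arm_parts(p,ang):
    # p: x,y,yaw ; ang rad ; arm coords: u out, w lateral, t thickness
    x,y,yaw=p
    M=Rz(yaw); d=M@np.array([-np.sin(ang),0,np.cos(ang)]); nrm=M@np.array([np.cos(ang),0,np.sin(ang)]); l=M@np.array([0,1,0]); h=np.array([x,y,111])
    f=lambda B:h+B[:,:1]*d+B[:,1:2]*l+B[:,2:]*nrm
    return f(box(4,63,-11,11,-4,4)),f(box(62,108,-23,23,-4,4)),f(np.array([[85+11*np.cos(t),11*np.sin(t),s] for s in(-4,4) for t in np.linspace(0,6.28,24)]))
def hole(n,P,win):
    a=raster(n,[P[:24]],win);b=raster(n,[P[24:]],win);return np.minimum(a,b)
def foot(p,fx):
    x,y,yaw=p;M=Rz(yaw);f=lambda B:B@M.T+[x,y,0]
    return f(box(fx-35,fx+35,-45,45,0,6)),f(box(6,24,-22,22,0,118)),f(box(-8,8,-21,21,100,122))
E
python3 - <<'E'
from models import *
I={n:cv2.imread(f"pics/{n}0.png") for n in C}
M=np.load("m.npz")
W=dict(scene=(325,385,195,300),top=(255,305,170,215))
def crop(n,m): a,b,c,d=W[n]; return m[c:d,a:b]
org={}
for n in C:
    h=cv2.cvtColor(I[n],cv2.COLOR_BGR2HSV).astype(int)
    org[n]=soft(crop(n,(h[...,0]<18)&(h[...,1]>100)&(h[...,2]>80)))
full={"scene":soft(crop("scene",M["scene-bracket-1"])),"top":soft(crop("top",M["top-bracket-0"]))}
def cost(x,verb=False,ns=("scene","top")):
    p=x[:3]; A=arm_parts(p,x[3]); F=foot(p,x[4]); c=0
    for i,n in enumerate(ns):
        o=raster(n,A[:2],W[n])-hole(n,A[2],W[n])
        o=o*(1-raster(n,F[1:2],W[n])*(n=="scene"))
        u=raster(n,list(A[:2])+list(F),W[n])-0*o
        a=((o-org[n])**2).sum();b=((u-full[n])**2).sum()
        if verb: print(n,a,b)
        c+=2*a+b
    return c
for ns in (("scene","top"),("scene",),("top",)):
  best=None
  for yaw in(-25,0,25):
   for ang in (0.05,.25):
    x0=np.array([625,217,yaw,ang,0.]);o=None
    for k in range(3):
        s=np.array([x0]+[x0+np.eye(5)[i]*[8,8,8,.1,8][i]*(-1)**k for i in range(5)])
        o=minimize(cost,x0,args=(False,ns),method="Nelder-Mead",options=dict(initial_simplex=s,maxiter=500));x0=o.x
    if best is None or o.fun<best.fun: best=o
  print(ns,best.x,best.fun); cost(best.x,True)
  if len(ns)==2:
   B=best.x
   for n in C:
    im=I[n].copy(); a,b,c,d=W[n]; im=cv2.resize(im[c:d,a:b],None,fx=7,fy=7,interpolation=cv2.INTER_NEAREST)
    for P in list(arm_parts(B[:3],B[3]))[:2]+list(foot(B[:3],B[4])):
        cv2.polylines(im,[cv2.convexHull(((proj(n,P)+.5-[a,c])*7).astype(np.int32))],True,(0,255,0),1)
    cv2.imwrite(f"pics/b_{n}.png",im[:600])
E
```

```text
('scene', 'top') [624.68 223.24 -14.4    0.09  14.51] 78.90770721435547
scene 18.163597 30.957071
top 2.9364352 5.750574
('scene',) [623.78 222.9  -14.86   0.08  13.88] 65.61597442626953
scene 17.318935 30.978104
top 3.98512 9.192863
('top',) [626.18 224.12 -12.56   0.09  14.43] 8.945438385009766
scene 22.079601 37.650963
top 2.1562114 4.633015
```

```bash
python3 - <<'E'
import cv2,numpy as np
a=cv2.imread("pics/b_scene.png");b=cv2.imread("pics/b_top.png");h=600
c=np.zeros((600,a.shape[1]+b.shape[1],3),np.uint8);c[:a.shape[0],:a.shape[1]]=a;c[:b.shape[0],a.shape[1]:]=b
cv2.imwrite("pics/b.png",c);print(c.shape)
E
```

```text
(600, 770, 3)
```

View pics/b.png

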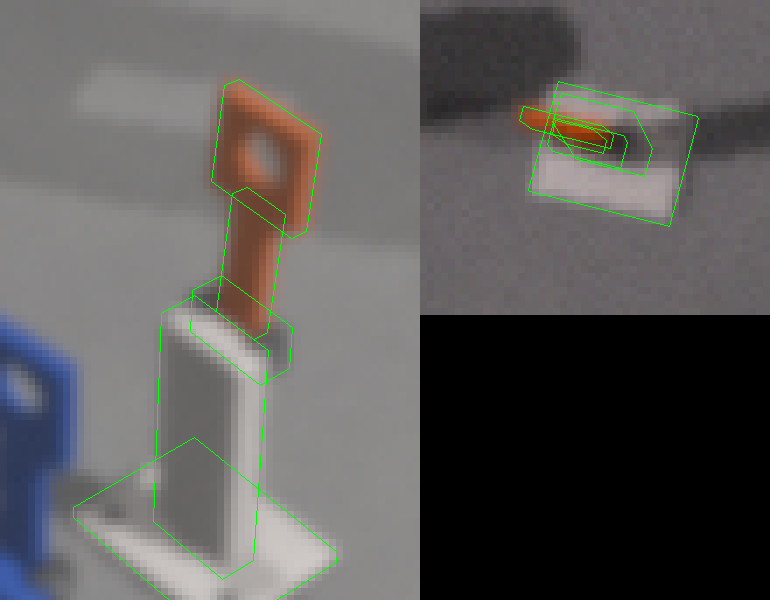

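```bash
cat >> models.py <<'E'
def stand_parts(p):
    x,y,yaw=p;return [box(-38,38,-68,68,0,50)@Rz(yaw).T+[x,y,0]]
def head_parts(p):
    # x,y of axis at handle bottom z=10, leanx, leany (deg), yaw
    x,y,lx,ly,yaw=p
    M=R.from_euler("xy",[lx,ly],degrees=True).as_matrix()@Rz(yaw)
    t=np.linspace(0,2*np.pi,24)
    col=np.array([[17*np.cos(a),17*np.sin(a),z] for z in(95,103) for a in t])
    hd=np.array([[23*np.cos(a),s,134+31*np.sin(a)] for s in(-7,7) for a in t])
    nk=np.array([[6*np.cos(a),6*np.sin(a),z] for z in(40,95) for a in t])
    g=lambda B:B@M.T+[x,y,10]
    return [g(col),g(hd)],[g(nk)]
E
cat > sp.py <<'E'
from models import *
import sys
tag="0"
N=6
I={n:np.mean([r.snapshot(n).astype(float) for _ in range(N)],0).astype(np.uint8)[:,:,::-1].copy() for n in C}
for n in C: cv2.imwrite(f"pics/avg_{n}.png",I[n])
M=np.load("m.npz")
W=dict(scene=(260,310,170,240),top=(335,390,165,230))
def crop(n,m): a,b,c,d=W[n]; return m[c:d,a:b]
G={};S={}
for n in C:
    h=cv2.cvtColor(I[n],cv2.COLOR_BGR2HSV).astype(int)
    g=(h[...,0]>40)&(h[...,0]<88)&(h[...,1]>70)
    k,l,st,ce=cv2.connectedComponentsWithStats(g.astype(np.uint8))
    tgt=(287,190) if n=="scene" else (356,201)
    j=min(range(1,k),key=lambda i:np.hypot(*(ce[i]-tgt))+(st[i,4]<20)*99); print(n,ce[j],st[j])
    G[n]=soft(crop(n,l==j)); S[n]=soft(crop(n,M[f"{n}-stand-0"]))
def cs(x,ns=("scene","top")):
    P=stand_parts(x);c=0
    for n in ns:
        w=1-np.clip(cv2.dilate(G[n],np.ones((5,5)))*2,0,1); c+=(w*(raster(n,P,W[n])-S[n])**2).sum()
    return c
def ch(x,ns=("scene","top"),fl=0):
    P=head_parts(x)[0]
    return sum(((raster(n,P,W[n])-G[n])**2).sum() for n in ns)+.02*(x[2]**2+x[3]**2)
def nm(f,x0,st,*a):
    x0=np.array(x0,float)
    for k in range(3):
        s=np.array([x0]+[x0+np.eye(len(x0))[i]*st[i]*(-1)**k for i in range(len(x0))])
        o=minimize(f,x0,args=a,method="Nelder-Mead",options=dict(initial_simplex=s,maxiter=600));x0=o.x
    return o.x,o.fun
for ns in(("scene","top"),("scene",),("top",)):
    b=min((nm(cs,[553,-120,y],[8,8,8],ns) for y in(-40,-20,0,20)),key=lambda t:t[1]); print("stand",ns,b)
    if len(ns)==2: st=b[0]; print("socket+",st[:2]+Rz(st[2])[:2,1]*34)
sk=st[:2]+Rz(st[2])[:2,1]*34
for ns in(("scene","top"),):
    L=sorted((nm(ch,[sk[0],sk[1],0,0,y],[5,5,4,4,15],ns) for y in range(0,180,30)),key=lambda t:t[1])
    for q in L: print("head",q)
b=L[0][0];ims=[]
for n in C:
    a,e,c,d=W[n]; im=cv2.resize(I[n][c:d,a:e],None,fx=8,fy=8,interpolation=cv2.INTER_NEAREST)
    for P in stand_parts(st)+head_parts(b)[0]:
        cv2.polylines(im,[cv2.convexHull(((proj(n,P)+.5-[a,c])*8).astype(np.int32))],True,(0,0,255),1)
    o=np.zeros((560,400 if n=="scene" else 440-40,3),np.uint8); o[:min(560,im.shape[0]),:min(o.shape[1],im.shape[1])]=im[:560,:o.shape[1]]; ims.append(o)
cv2.imwrite("pics/sp.png",np.hstack(ims))
E
python3 sp.py
```

```text
scene [287.58 188.19] [281 179  13  20 192]
top [355.98 201.7 ] [352 196   8  11  60]
stand ('scene', 'top') (array([ 555.6 , -125.48,  -23.92]), np.float64(68.73484802246094))
socket+ [569.38 -94.4 ]
stand ('scene',) (array([ 552.02, -127.87,  -25.54]), np.float64(46.373870849609375))
stand ('top',) (array([ 557.47, -125.34,  -23.74]), np.float64(14.613838195800781))
head (array([568.07, -93.99,   0.1 ,   0.05, 178.68]), np.float64(14.597009187623904))
head (array([568.74, -93.9 ,   0.1 ,   0.17,  -0.14]), np.float64(14.975129568386738))
head (array([569.85, -89.88,   1.98,  -0.54,  -1.17]), np.float64(15.182884739986765))
head (array([569.2 , -97.5 ,  -1.73,  -0.16, 175.32]), np.float64(15.396559587671932))
head (array([572.14, -95.47,  -0.92,  -1.38,  85.99]), np.float64(25.07670106942991))
head (array([570.01, -94.94,  -0.74,  -0.04,  86.77]), np.float64(25.847326878759777))
```

View pics/sp.png

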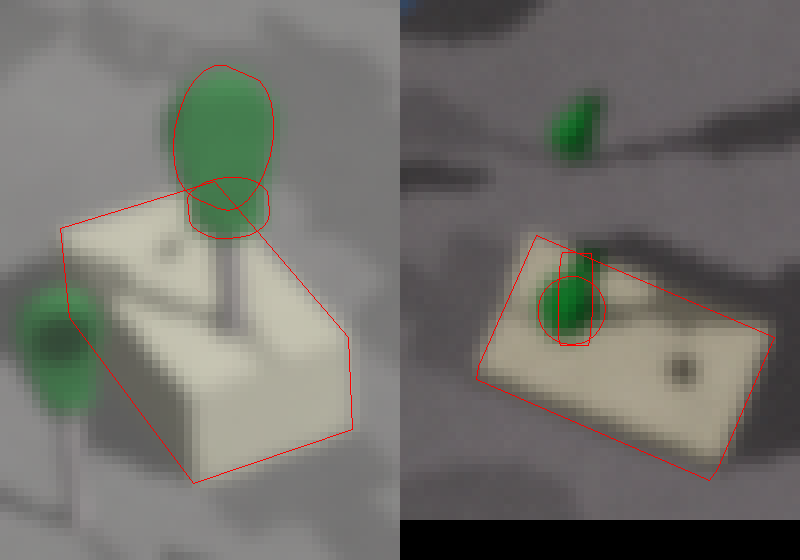

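```bash
cat > sp2.py <<'E'
from models import *
I={n:cv2.imread(f"pics/avg_{n}.png") for n in C}
W=dict(scene=(275,305,172,206),top=(345,368,190,212))
G={}
for n in C:
    a,b,c,d=W[n]; im=I[n][c:d,a:b].astype(float)
    # green-ness relative to local brightness
    g=(im[...,1]-np.maximum(im[...,0],im[...,2]))/(im.sum(2)/3+1)
    G[n]=np.clip(g/(0.8 if n=="top" else .55),0,1).astype(np.float32)
    print(n,g.max()); 
    cv2.imwrite(f"pics/g_{n}.png",cv2.resize((G[n]*255).astype(np.uint8),None,fx=16,fy=16,interpolation=cv2.INTER_NEAREST))
def ch(x,yaw,ns=("scene","top"),w=23):
    P=head_parts([x[0],x[1],x[2],x[3],yaw])[0]; 
    return sum(((raster(n,P,W[n])-G[n])**2).sum() for n in ns)+.03*(x[2]**2+x[3]**2)
for yaw in range(-90,90,10):
    o=minimize(ch,[569,-94,0,0],args=(yaw,),method="Nelder-Mead",options=dict(initial_simplex=np.array([[569,-94,0,0],[577,-94,0,0],[569,-86,0,0],[569,-94,3,0],[569,-94,0,3]])))
    print(yaw,o.x,round(o.fun,2),[round(float(ch(o.x,yaw,(n,))),2) for n in C])
E
python3 sp2.py; python3 -c "
import cv2,numpy as np
a=cv2.imread('pics/g_scene.png');b=cv2.imread('pics/g_top.png')
a=a[:540];c=np.zeros((540,a.shape[1],3),np.uint8)[:, :b.shape[1]];c[:b.shape[0]]=b
o=np.hstack([a,c])[:, :800];cv2.imwrite('pics/g.png',o)"
```

```text
scene 0.527027027027027
top 1.352112676056338
-90 [578.71 -93.92  -0.61  -3.81] 25.83 [9.79, 16.49]
-80 [574.65 -92.74  -0.07  -1.94] 27.09 [10.91, 16.29]
-70 [570.43 -93.22  -0.57   0.16] 26.48 [11.93, 14.56]
-60 [569.97 -92.44  -0.04   0.2 ] 24.37 [12.23, 12.14]
-50 [569.54 -92.05  -0.06   0.59] 21.52 [12.34, 9.19]
-40 [569.89 -92.31  -0.11   0.41] 19.76 [12.34, 7.43]
-30 [570.16 -94.21  -0.51  -0.12] 18.28 [11.31, 6.98]
-20 [568.74 -92.53   0.33   0.44] 16.51 [9.75, 6.77]
-10 [567.66 -92.69   0.46   0.68] 15.6 [7.55, 8.07]
0 [568.98 -93.44   0.26   0.03] 15.77 [6.14, 9.63]
10 [567.42 -92.23   0.8    0.7 ] 19.11 [6.98, 12.17]
20 [564.94 -92.06   1.     1.77] 27.53 [12.71, 14.94]
30 [566.96 -93.     0.76   1.27] 42.17 [25.6, 16.63]
40 [566.75 -93.79   0.95   0.8 ] 61.02 [41.21, 19.85]
50 [ 583.59 -100.25   -3.19   -7.28] 49.18 [33.5, 17.57]
60 [583.77 -96.87  -1.48  -6.91] 36.13 [20.71, 16.92]
70 [585.15 -92.86   0.67  -7.48] 28.57 [12.83, 17.43]
80 [581.62 -90.82   1.37  -5.75] 25.98 [9.39, 17.64]
```

View pics/g.png

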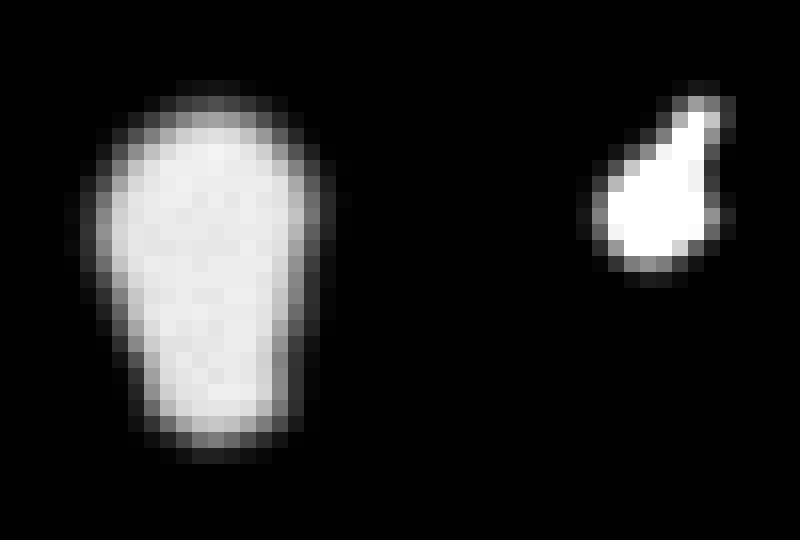

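The spoon is at about (569, −93.5), with its wide axis at yaw ≈ −20°. The bracket hinge is at about (625, 222), yaw ≈ −12°, with the arm at ≈ 0.09 rad and unfolding towards the robot. First I'll close the gripper and move behind the raised arm.

```bash
cat > k.py <<'E'
import json,os,sys
from h import *
np.set_printoptions(suppress=True,precision=4)
def Rt(yaw,extra=None):
    M=R.from_euler("xyz",[-90,0,yaw],degrees=True)
    return M
def rows(cur,targets):
    """cur=(x,y,z,yaw); targets list -> tool-frame rows"""
    R0=Rt(cur[3])
    for t in targets:
        d=R0.inv().apply(np.array(t[:3])-cur[:3])/1000
        w=(R0.inv()*Rt(t[3])).as_rotvec()
        print([round(float(v),4) for v in d]+[round(float(v),4) for v in w])
E
python3 - <<'E'
from k import *
s=[271.109,-535.262,303.892,-153.139]
rows(s,[(671,209,340,-15)])
print(r.finger_overhang)
E
```

```text
[-0.693, -0.0361, -0.4833, 0.0, -2.411, 0.0]
72.6
```

>>> arm_command(increments=[[-0.035,-0.036,-0.024,0,-0.12,0],[-0.07,-0.036,-0.049,0,-0.24,0],[-0.105,-0.036,-0.073,0,-0.36,0],[-0.14,-0.036,-0.098,0,-0.48,0],[-0.175,-0.036,-0.122,0,-0.6,0],[-0.21,-0.036,-0.147,0,-0.72,0],[-0.245,-0.036,-0.171,0,-0.84,0],[-0.28,-0.036,-0.196,0,-0.96,0],[-0.315,-0.036,-0.22,0,-1.08,0],[-0.35,-0.036,-0.244,0,-1.2,0]], jaw=1, force=40)

```text
time: 3.95
tool_pos: [473.6, -158.1, 340.1]
tcp_rot: [-90.0, -0.0, -84.2]
ft_force: [0.9, -0.5, -0.2]
finger_gap: 0.4
```

```bash
python3 - <<'E'
from k import *
R0=Rt(-153.139); p=R0.apply([-350,-36,-244])+[271.109,-535.262,303.892]; rot=(R0*R.from_rotvec([0,-1.2,0])).as_euler("xyz",degrees=True)
print(p,rot); s=r.sense();print(s["tool_pos"],s["tcp_rot"],s["time"],s["finger_gap"],r.finger_overhang,s["joint_pos"])
rows(list(p)+[rot[2]],[(671,209,340,-15)])
E
```

```text
[ 473.0999 -159.4487  339.892 ] [-90.       0.     -84.3841]
[ 473.6039 -158.1474  340.0935] [-89.9739  -0.0143 -84.161 ] 3.95 0.3901381413453948 72.6 [-24.3513  -9.0429  97.8762   0.0007  91.137  -30.1903]
[-0.3473, -0.0001, 0.233, 0.0, -1.211, 0.0]
```

>>> arm_command(increments=[[-0.038,0,0.025,0,-0.13,0],[-0.077,0,0.051,0,-0.26,0],[-0.115,0,0.077,0,-0.39,0],[-0.154,0,0.103,0,-0.53,0],[-0.192,0,0.129,0,-0.67,0],[-0.231,0,0.155,0,-0.8,0],[-0.27,0,0.181,0,-0.94,0],[-0.308,0,0.207,0,-1.08,0],[-0.347,0,0.233,0,-1.21,0],[-0.347,0,0.233,0,-1.21,0]])

```text
time: 5.2
tool_pos: [671.3, 211.8, 337.9]
tcp_rot: [-90.0, 0.1, -14.8]
ft_force: [-0.5, 0.2, 1.2]
finger_gap: 0.2
```

```bash
python3 - <<'E'
from k import *
R0=Rt(-84.3841); p=R0.apply([-347,0,233])+[473.1,-159.4487,339.892]; rot=(R0*R.from_rotvec([0,-1.21,0])).as_euler("xyz",degrees=True)
print(p,rot); s=r.sense();print(s["tool_pos"],s["tcp_rot"],s["time"])
im=r.snapshot("scene")[:,:,::-1]; cv2.imwrite("pics/s1.png",cv2.resize(im[130:300,280:440],None,fx=4,fy=3.5*4/3.5/1.0 if 0 else 3.5))
im=r.snapshot("top")[:,:,::-1]; cv2.imwrite("pics/t1.png",cv2.resize(im[120:240,220:380],None,fx=4,fy=4))
E
```

```text
[671.0246 208.687  339.892 ] [-90.       0.     -15.0562]
[671.2898 211.8238 337.8857] [-90.0162   0.1248 -14.7767] 5.2
```

View pics/s1.png

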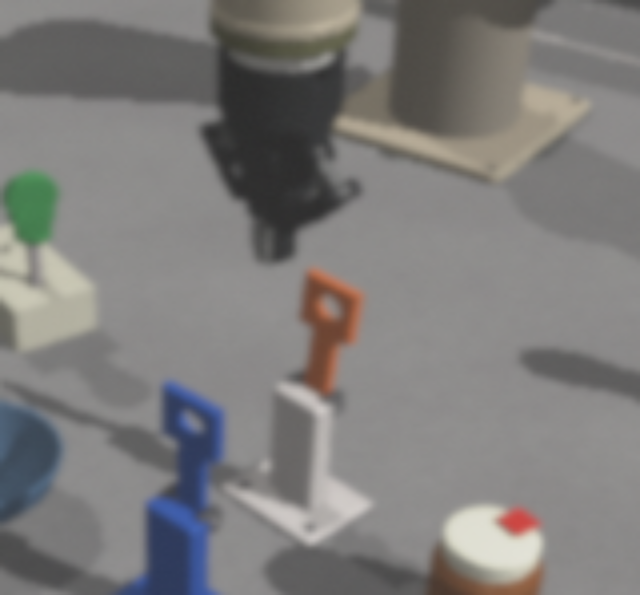

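View pics/t1.png

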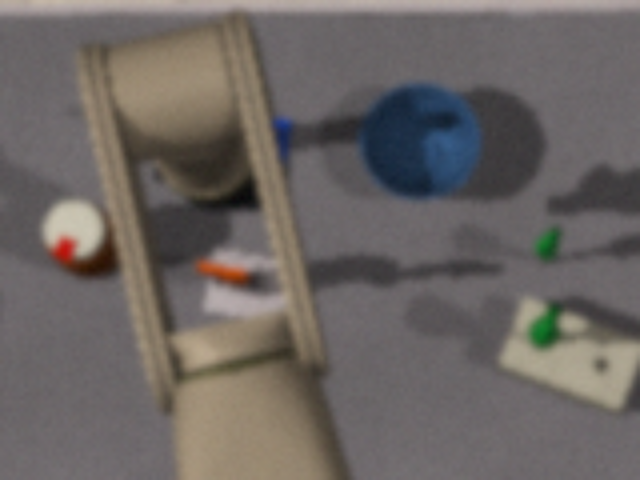

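```bash
python3 - <<'E'
from k import *
s=r.sense();p=s["tool_pos"]; print(p)
for n in C: print(n,proj(n,[p-[0,0,72.6],[671,211,190],[625,222,196]]))
x=np.array([np.cos(np.radians(-14)),np.sin(np.radians(-14))]); h=np.array([625,222])
cur=(671.02,208.69,339.89,-15.06)
T=[]
c=h+48*x; T+= [(*c,268,-15.06)]
s_=11
for th in np.arange(.0,1.572,.1309).tolist()+[1.571]:
    u=-80*np.sin(th)+4*np.cos(th); z=111+80*np.cos(th)+4*np.sin(th)
    c=h+(u+s_)*x; T.append((*c,z+72.6,-15.06))
print(np.round(T,0)); rows(cur,T)
E
```

```text
[670.9641 208.9849 339.1778]
scene [[347.3597 203.2401]
 [347.0944 226.6348]
 [359.9547 217.9606]]
top [[277.7547 170.2983]
 [279.4664 174.7184]
 [276.3451 185.8451]]
[[672. 210. 268. -15.]
 [640. 218. 264. -15.]
 [629. 221. 263. -15.]
 [619. 223. 262. -15.]
 [610. 226. 259. -15.]
 [600. 228. 255. -15.]
 [591. 230. 250. -15.]
 [584. 232. 243. -15.]
 [576. 234. 235. -15.]
 [570. 236. 227. -15.]
 [565. 237. 218. -15.]
 [562. 238. 208. -15.]
 [559. 238. 198. -15.]
 [558. 239. 188. -15.]
 [558. 239. 188. -15.]]
[0.0001, 0.0719, 0.0018, 0.0, 0.0, 0.0]
[-0.0329, 0.0763, 0.0012, 0.0, 0.0, 0.0]
[-0.0434, 0.0765, 0.001, 0.0, 0.0, 0.0]
[-0.0537, 0.078, 0.0008, 0.0, 0.0, 0.0]
[-0.0638, 0.0808, 0.0006, 0.0, 0.0, 0.0]
[-0.0734, 0.085, 0.0004, 0.0, 0.0, 0.0]
[-0.0824, 0.0904, 0.0003, 0.0, 0.0, 0.0]
[-0.0906, 0.0969, 0.0001, 0.0, 0.0, 0.0]
[-0.0979, 0.1044, -0.0, 0.0, 0.0, 0.0]
[-0.1042, 0.1128, -0.0001, 0.0, 0.0, 0.0]
[-0.1093, 0.122, -0.0002, 0.0, 0.0, 0.0]
[-0.1131, 0.1317, -0.0003, 0.0, 0.0, 0.0]
[-0.1157, 0.1419, -0.0004, 0.0, 0.0, 0.0]
[-0.1169, 0.1523, -0.0004, 0.0, 0.0, 0.0]
[-0.1169, 0.1523, -0.0004, 0.0, 0.0, 0.0]
```

>>> arm_command(increments=[[0,0.024,0.001,0,0,0],[0,0.048,0.001,0,0,0],[0,0.072,0.001,0,0,0],[-0.01,0.075,0.001,0,0,0],[-0.022,0.076,0.001,0,0,0],[-0.033,0.076,0.001,0,0,0],[-0.043,0.077,0.001,0,0,0],[-0.054,0.078,0.001,0,0,0],[-0.064,0.081,0.001,0,0,0],[-0.073,0.085,0,0,0,0]])

```text
time: 6.55
tool_pos: [599.9, 227.9, 254.8]
tcp_rot: [-90.0, -0.0, -15.0]
ft_force: [0.3, -0.4, 0.3]
finger_gap: -0.1
```

```bash
python3 - <<'E'
from k import *
print(r.sense())
im=r.snapshot("scene")[:,:,::-1]; cv2.imwrite("pics/s2.png",cv2.resize(im[130:300,280:440],None,fx=4,fy=3.5))
E
```

```text
{'time': 6.55, 'joint_pos': array([ 16.2239,  15.3216,  81.5225,   0.0085,  83.1398, -58.7323]), 'qd': array([ 2.531 , -8.3064, 13.4502,  0.0409, -5.0886,  2.5662]), 'joint_efforts': array([ -0.255 , -62.1143, -49.8161,  -0.0083,   0.3914,  -0.0729]), 'tool_pos': array([599.9351, 227.9374, 254.7736]), 'tcp_rot': array([-89.9844,  -0.0094, -15.0448]), 'ft_force': array([ 0.3191, -0.3776,  0.3317]), 'wrist_torque': array([ 0.0465, -0.0762,  0.0134]), 'finger_gap': -0.057120911532104135}
```

View pics/s2.png

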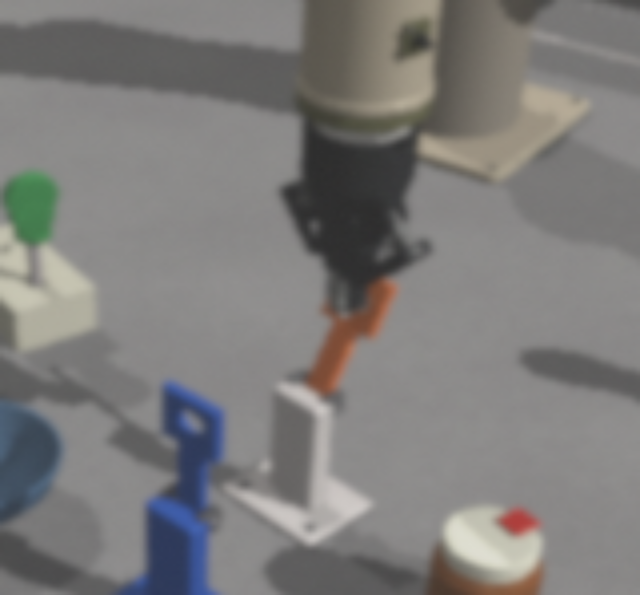

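The arm is tilting over and the fingertips are behind it. I'll continue along the arc.

>>> arm_command(increments=[[-0.009,0.005,0,0,0,0],[-0.018,0.012,0,0,0,0],[-0.025,0.019,0,0,0,0],[-0.031,0.028,0,0,0,0],[-0.036,0.037,0,0,0,0],[-0.04,0.047,0,0,0,0],[-0.043,0.057,0,0,0,0],[-0.044,0.064,0,0,0,0],[-0.044,0.067,0,0,0,0],[-0.044,0.067,0,0,0,0]])

```text
time: 7.85
tool_pos: [558.2, 239.1, 188.0]
tcp_rot: [-90.0, -0.0, -15.1]
ft_force: [1.2, -0.2, -0.7]
finger_gap: 0.1
```

```bash
python3 - <<'E'
from k import *
s=r.sense();print(s["tool_pos"],s["ft_force"],s["time"])
im=r.snapshot("scene")[:,:,::-1]; cv2.imwrite("pics/s3.png",cv2.resize(im[130:300,280:440],None,fx=4,fy=3.5))
E
```

```text
[558.1859 239.1128 188.023 ] [ 1.2394 -0.1961 -0.7142] 7.85
```

View pics/s3.png

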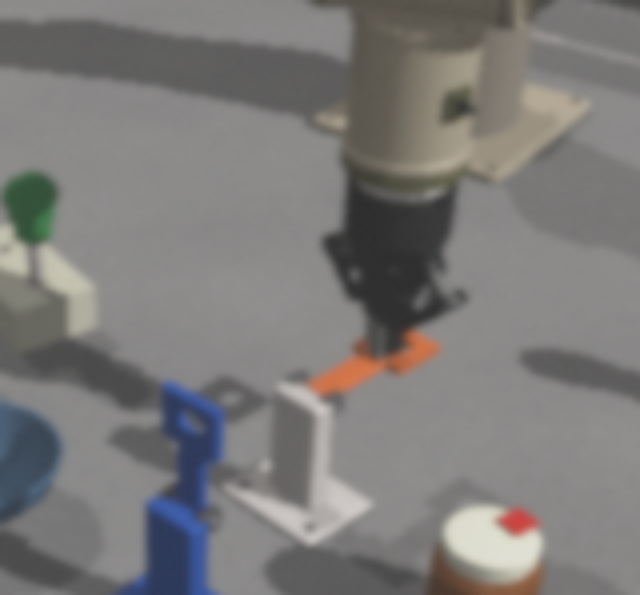

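The arm is almost level with no stop force yet, so I'll press further, gently.

>>> arm_command(increments=[[0,0.001,0,0,0,0],[0,0.001,0,0,0,0],[0,0.002,0,0,0,0],[0,0.002,0,0,0,0],[0,0.003,0,0,0,0],[0,0.003,0,0,0,0],[0,0.003,0,0,0,0],[0,0.003,0,0,0,0],[0,0.003,0,0,0,0],[0,0.003,0,0,0,0]])

```text
time: 9.15
tool_pos: [558.4, 239.2, 187.3]
tcp_rot: [-90.0, -0.1, -15.1]
ft_force: [-7.4, -2.2, 17.0]
finger_gap: 0.1
```

```bash
python3 - <<'E'
from k import *
R0=Rt(-15.06); p=R0.apply([-117,155,0])+[671.02,208.69,339.89]; print(p)
rows([*p,-15.06],[(p[0],p[1],330,-15.06),(569,-93.5,330,-20)])
E
```

```text
[558.0385 239.0902 184.89  ]
[0.0, -0.1451, 0.0, 0.0, 0.0, 0.0]
[0.097, -0.1451, -0.3183, 0.0, 0.0862, -0.0]
```

>>> arm_command(increments=[[0,-0.04,0,0,0,0],[0,-0.09,0,0,0,0],[0,-0.145,0,0,0,0],[0.014,-0.145,-0.045,0,0.012,0],[0.028,-0.145,-0.091,0,0.025,0],[0.042,-0.145,-0.136,0,0.037,0],[0.055,-0.145,-0.182,0,0.049,0],[0.069,-0.145,-0.227,0,0.062,0],[0.083,-0.145,-0.273,0,0.074,0],[0.097,-0.145,-0.318,0,0.086,0]], jaw=-1)

```text
time: 10.4
tool_pos: [569.0, -94.9, 329.8]
tcp_rot: [-90.0, -0.0, -20.0]
ft_force: [0.8, -0.4, -0.1]
finger_gap: 85.2
```

```bash
cat > eye.py <<'E'
from models import *
import sys
I={n:np.mean([r.snapshot(n).astype(float) for _ in range(5)],0).astype(np.uint8)[:,:,::-1].copy() for n in C}
for n in C: cv2.imwrite(f"pics/d_{n}.png",I[n])
for n in C:
    print(n,[(round(d["conf"],2),np.round(d["position"],1),onz(n,d["position"],115)) for d in r.spot_point(n,"ring_eye")])
W=dict(scene=(325,405,195,300),top=(255,305,170,235))
org={}
for n in C:
    a,b,c,d=W[n];im=I[n][c:d,a:b].astype(float)
    g=(im[...,2]-im[...,0])/(im.sum(2)/3+1)
    np.set_printoptions(suppress=True,precision=2)
    print(n,g.max()); org[n]=np.clip(g/np.percentile(g[g>.5*g.max()],50),0,1).astype(np.float32)
def cost(x,ns):
    A=arm_parts(x[:3],x[3]);c=0
    for n in ns:
        o=raster(n,A[:2],W[n])-hole(n,A[2],W[n]); wt=np.ones_like(o)
        h=proj(n,[[625,222,111]])[0]-[W[n][0],W[n][2]]
        yy,xx=np.mgrid[:o.shape[0],:o.shape[1]]; wt[np.hypot(xx-h[0],yy-h[1])<7]=0
        c+=(wt*(o-org[n])**2).sum()
    return c
for ns in(("scene","top"),("scene",),("top",)):
    x0=np.array([625,222,-12,1.55])
    for k in range(3):
        s=np.array([x0]+[x0+np.eye(4)[i]*[6,6,6,.08][i]*(-1)**k for i in range(4)])
        o=minimize(cost,x0,args=(ns,),method="Nelder-Mead",options=dict(initial_simplex=s,maxiter=500));x0=o.x
    P=arm_parts(x0[:3],x0[3])[2]
    print(ns,x0,o.fun,"eye",P.mean(0),"top", P[24:].mean(0))
    if len(ns)==2: B=x0
ims=[]
for n in C:
    a,e,c,d=W[n]; im=cv2.resize(I[n][c:d,a:e],None,fx=5,fy=5,interpolation=cv2.INTER_NEAREST)
    for P in arm_parts(B[:3],B[3]):
        cv2.polylines(im,[cv2.convexHull(((proj(n,P)+.5-[a,c])*5).astype(np.int32))],True,(255,255,0),1)
    o=np.zeros((530,400,3),np.uint8); o[:min(530,im.shape[0]),:min(400,im.shape[1])]=im[:530,:400]; ims.append(o)
cv2.imwrite("pics/eye.png",np.hstack(ims))
E
python3 eye.py
```

```text
scene [(0.91, array([328.8, 251.4]), array([713.13, 181.39, 115.  ])), (0.6, array([399.6, 312.6]), array([782.65, 437.14, 115.  ])), (0.5, array([378.8, 226.6]), array([536.42, 236.12, 115.  ])), (0.41, array([290.9, 193.5]), array([560.16, -88.3 , 115.  ]))]
top [(0.67, array([276.8, 207.6]), array([550.91, 228.62, 115.  ])), (0.67, array([454.1, 239.1]), array([ 420.42, -484.77,  115.  ])), (0.38, array([272. , 145.7]), array([811.53, 252.35, 115.  ])), (0.35, array([276.8, 191. ]), array([619.71, 229.6 , 115.  ]))]
scene 1.002493765586035
top 2.1544401544401546
('scene', 'top') [625.38 223.15 -10.85   1.57] 56.353294372558594 eye [541.46 239.23 111.4 ] top [541.48 239.23 115.4 ]
('scene',) [625.87 222.54 -11.44   1.56] 52.8404426574707 eye [542.12 239.48 111.75] top [542.15 239.48 115.75]
('top',) [625.68 223.18 -11.04   1.6 ] 3.521519660949707 eye [541.84 239.55 108.86] top [541.74 239.57 112.85]
```

View pics/eye.png

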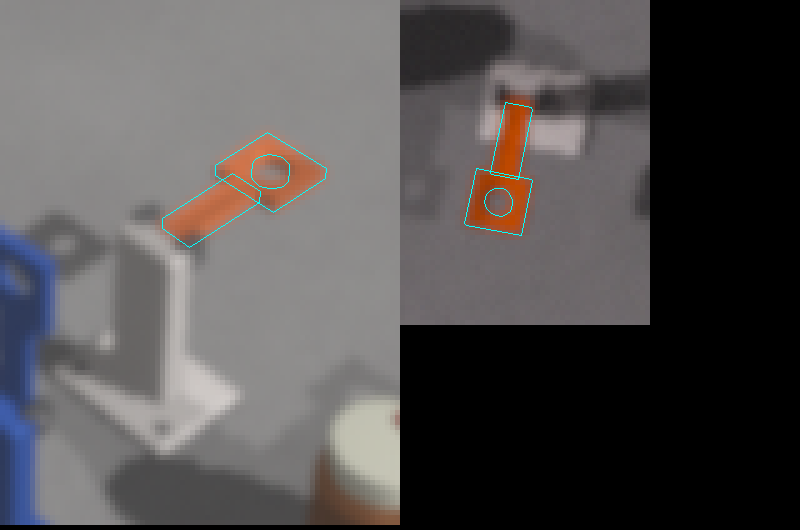

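The arm is level: the fit gives 1.57 rad, and the fingertips met a firm stop at 114.7 mm. The eye is at (541.6, 239.4). Now I'll descend to the spoon.

>>> arm_command(increments=[[0,0.02,0,0,0,0],[0,0.04,0,0,0,0],[0,0.06,0,0,0,0],[0,0.08,0,0,0,0],[0,0.095,0,0,0,0],[0,0.11,0,0,0,0],[0,0.12,0,0,0,0],[0,0.129,0,0,0,0],[0,0.129,0,0,0,0],[0,0.129,0,0,0,0]])

```text
time: 12.25
tool_pos: [569.4, -93.3, 201.5]
tcp_rot: [-90.0, -0.1, -20.0]
ft_force: [0.3, 0.2, 1.0]
finger_gap: 85.8
```

```bash
python3 - <<'E'
from k import *
s=r.sense();print(s["tool_pos"],s["ft_force"],s["time"])
a=r.snapshot("scene")[:,:,::-1][140:240,240:340]; b=r.snapshot("top")[:,:,::-1][160:260,310:410]
cv2.imwrite("pics/s4.png",cv2.resize(np.hstack([a,b]),None,fx=4,fy=4))
E
```

```text
[569.4449 -93.2659 201.4803] [0.3134 0.212  1.0239] 12.25
```

View pics/s4.png

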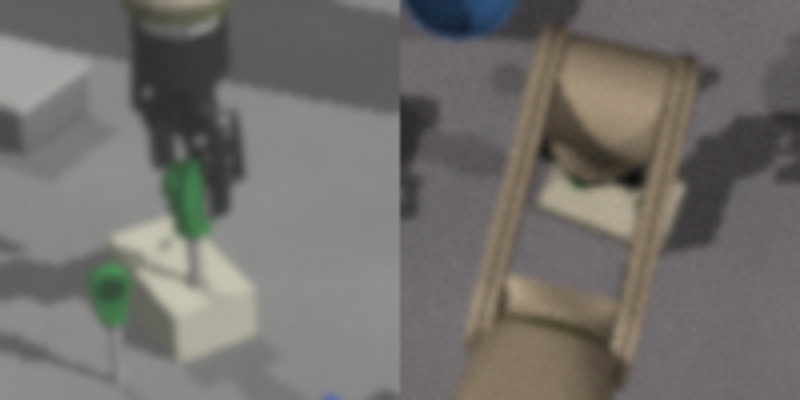

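The head sits between the two fingers. Closing.

>>> arm_command(increments=[[0,0,0,0,0,0],[0,0,0,0,0,0],[0,0,0,0,0,0],[0,0,0,0,0,0],[0,0,0,0,0,0],[0,0,0,0,0,0],[0,0,0,0,0,0],[0,0,0,0,0,0],[0,0,0,0,0,0],[0,0,0,0,0,0]], jaw=1, force=50)

```text
time: 13.6
tool_pos: [569.2, -93.2, 201.0]
tcp_rot: [-90.0, -0.0, -20.0]
ft_force: [1.3, 1.2, 0.0]
finger_gap: 13.8
```

The gap is 13.8 mm, which matches the 14 mm paddle. Lifting straight up.

>>> arm_command(increments=[[0,-0.004,0,0,0,0],[0,-0.012,0,0,0,0],[0,-0.022,0,0,0,0],[0,-0.034,0,0,0,0],[0,-0.048,0,0,0,0],[0,-0.065,0,0,0,0],[0,-0.085,0,0,0,0],[0,-0.105,0,0,0,0],[0,-0.125,0,0,0,0],[0,-0.14,0,0,0,0]])

```text
time: 14.85
tool_pos: [569.4, -93.3, 342.8]
tcp_rot: [-90.0, -0.1, -20.0]
ft_force: [0.5, -0.1, -2.3]
finger_gap: 13.6
```

```bash
python3 - <<'E'
from k import *
s=r.sense();print(s["tool_pos"],s["ft_force"],s["finger_gap"],s["time"])
I={n:np.mean([r.snapshot(n).astype(float) for _ in range(4)],0).astype(np.uint8)[:,:,::-1] for n in C}
cv2.imwrite("pics/l_scene.png",I["scene"]);a=I["scene"][120:240,240:340]; b=I["top"][150:270,310:410]
cv2.imwrite("pics/s5.png",cv2.resize(np.hstack([a,b]),None,fx=4,fy=4))
for n in C:
  for t in("spoon","spoon_collar","spoon_head"): print(n,t,[(round(d["conf"],2),d["position"]) for d in r.spot_point(n,t)])
p=s["tool_pos"]
# expected points (along axis) if vertical
print(proj("scene",[p-[0,0,191],p-[0,0,96],p-[0,0,54]]))
rows((569,-93.5,341,-20),[(541.6,239.4,341,-20)])
E
```

```text
[569.3594 -93.295  342.7853] [ 0.4636 -0.0846 -2.2729] 13.587293556117746 14.85
scene spoon [(0.71, [286.7, 187.4]), (0.47, [269.8, 237.1])]
scene spoon_collar [(0.69, [286.3, 157.4]), (0.6, [268.4, 218.3])]
scene spoon_head [(0.6, [286.9, 148.2]), (0.45, [264.7, 212.3])]
top spoon [(0.23, [236.1, 262.5])]
top spoon_collar []
top spoon_head []
[[287.3709 185.0177]
 [285.7383 159.7797]
 [284.9712 147.9211]]
[-0.1396, 0.0, 0.3035, 0.0, 0.0, 0.0]
```

View pics/s5.png

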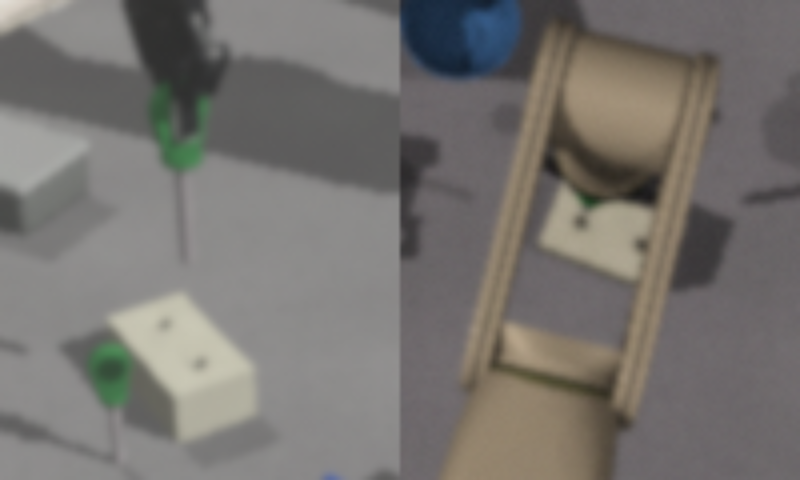

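The spoon is held and the collar is visible at scene (286,160). I'll carry it above the eye and measure the handle tip there, relative to the eyelet.

>>> arm_command(increments=[[-0.005,0,0.012,0,0,0],[-0.02,0,0.043,0,0,0],[-0.039,0,0.085,0,0,0],[-0.059,0,0.129,0,0,0],[-0.08,0,0.174,0,0,0],[-0.101,0,0.22,0,0,0],[-0.12,0,0.261,0,0,0],[-0.134,0,0.29,0,0,0],[-0.14,0,0.304,0,0,0],[-0.14,0,0.304,0,0,0]])

```text
time: 16.8
tool_pos: [541.1, 241.1, 340.8]
tcp_rot: [-90.0, 0.0, -19.9]
ft_force: [-0.3, -1.6, -0.9]
finger_gap: 13.3
```

```bash
python3 - <<'E'
from k import *
r.snapshot("scene");r.snapshot("scene")
s=r.sense();print(s["tool_pos"],s["tcp_rot"],s["ft_force"],s["finger_gap"],s["time"])
I={n:np.mean([r.snapshot(n).astype(float) for _ in range(8)],0)[:,:,::-1] for n in C}
for n in C: cv2.imwrite(f"pics/o_{n}.png",I[n])
a=I["scene"][130:250,330:430]; b=I["top"][150:270,230:330]
cv2.imwrite("pics/s6.png",cv2.resize(np.hstack([a,b]).astype(np.uint8),None,fx=4,fy=4))
p=s["tool_pos"];print(proj("scene",[p-[0,0,191],p-[0,0,96],p-[0,0,54],[541.6,239.4,115]]))
E
```

```text
[541.5664 239.5754 340.8579] [-90.0307  -0.0099 -20.0094] [-0.2945  0.8722 -1.9067] 13.613646050548292 16.9
[[379.8276 218.6255]
 [382.4572 191.6235]
 [383.7028 178.833 ]
 [378.8654 227.9008]][ WARN:0@30.485] global loadsave.cpp:1063 imwrite_ Unsupported depth image for selected encoder is fallbacked to CV_8U.
```

View pics/s6.png

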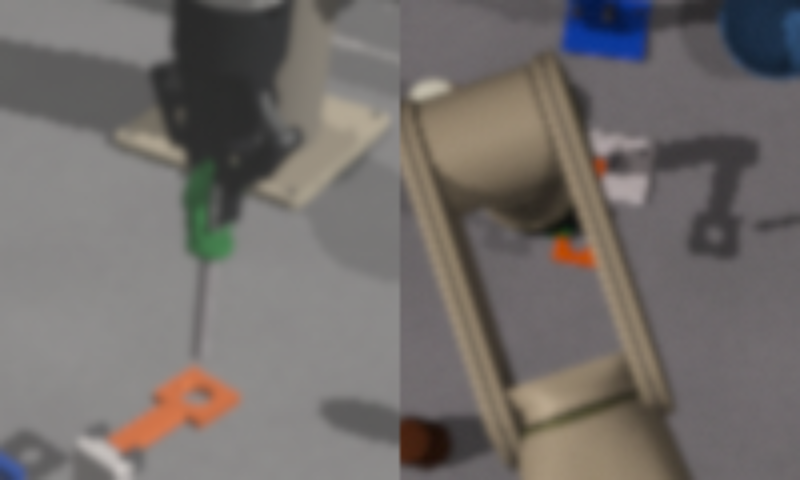

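```bash
cat > axis.py <<'E'
from k import *
def handle(img,r0,r1,cx,hw=7):
    g=img.sum(2)/3; out=[]
    for v in range(r0,r1):
        u=np.arange(int(cx(v))-hw,int(cx(v))+hw+1); row=g[v,u]
        bg=np.interp(u,[u[0],u[1],u[-2],u[-1]],[row[:3].mean()]*2+[row[-3:].mean()]*2)
        w=np.clip(bg-row-3,0,None); out.append((v,(w*u).sum()/(w.sum()+1e-9),w.sum()))
    return np.array(out)
E
python3 - <<'E'
from axis import *
im=cv2.imread("pics/o_scene.png").astype(float)
o=handle(im,194,224,lambda v:382-(v-195)*.095)
print(np.round(o,2))
k=o[(o[:,0]>=199)&(o[:,0]<=216)]
f=np.polyfit(k[:,0],k[:,1],1);print("line",f,np.polyval(f,[191.6,218.6]))
E
```

```text
[[194.   381.63 267.61]
 [195.   381.29 180.17]
 [196.   380.44 102.94]
 [197.   380.17  85.  ]
 [198.   380.05  76.37]
 [199.   379.97  75.34]
 [200.   379.91  74.34]
 [201.   379.79  73.81]
 [202.   379.69  74.78]
 [203.   379.61  73.89]
 [204.   379.54  74.39]
 [205.   379.43  72.63]
 [206.   379.29  72.3 ]
 [207.   379.17  72.92]
 [208.   379.1   74.3 ]
 [209.   379.03  73.29]
 [210.   378.95  73.64]
 [211.   378.84  70.44]
 [212.   378.74  69.22]
 [213.   378.69  67.61]
 [214.   378.59  67.22]
 [215.   378.51  67.11]
 [216.   378.4   63.94]
 [217.   378.33  61.68]
 [218.   378.28  52.75]
 [219.   378.36  31.57]
 [220.   378.55   7.19]
 [221.     0.     0.  ]
 [222.   378.     0.72]
 [223.   378.17   8.7 ]]
line [ -0.0932 398.5292] [380.6637 378.1462]
```

```bash
python3 - <<'E'
from axis import *
im=cv2.imread("pics/o_scene.png")
z=im[182:242,355:405]; cv2.imwrite("pics/z6.png",cv2.resize(z,None,fx=10,fy=10,interpolation=cv2.INTER_NEAREST))
print(im[210,372:388].astype(int).tolist())
f=im.astype(float); g=(f[...,1]-np.maximum(f[...,0],f[...,2]))/(f.sum(2)/3)
for v in range(184,197): 
    w=np.clip(g[v,370:395]-.03,0,.3); print(v,round((w*np.arange(370,395)).sum()/w.sum(),2),round(w.sum()/.3,1))
h=(f[...,2]-f[...,0])/(f.sum(2)/3)
for v in range(222,236): print(v,np.round(h[v,366:394],1).tolist())
E
```

```text
[[138, 138, 139], [138, 139, 140], [138, 140, 141], [138, 139, 141], [137, 138, 140], [131, 132, 133], [116, 116, 119], [107, 106, 109], [117, 116, 120], [132, 132, 136], [140, 139, 143], [139, 140, 142], [138, 139, 140], [138, 139, 140], [138, 139, 140], [138, 139, 140]]
184 379.16 5.3
185 380.02 6.0
186 381.08 7.4
187 381.77 9.4
188 382.09 10.8
189 382.13 11.2
190 382.22 11.6
191 382.27 11.5
192 382.34 10.9
193 382.63 9.1
194 382.75 5.6
195 382.68 1.3
196 nan 0.0
222 [0.0, 0.0, 0.0, 0.0, 0.0, 0.0, 0.0, 0.1, 0.1, 0.2, 0.4, 0.6, 0.7, 0.6, 0.4, 0.2, 0.1, 0.1, 0.0, 0.0, 0.0, 0.0, 0.0, 0.0, 0.0, 0.0, 0.0, 0.0]
223 [0.0, 0.0, 0.0, 0.0, 0.0, 0.0, 0.1, 0.2, 0.3, 0.5, 0.7, 0.8, 0.9, 0.8, 0.7, 0.5, 0.3, 0.2, 0.1, 0.0, 0.0, 0.0, 0.0, 0.0, 0.0, 0.0, 0.0, 0.0]
224 [0.0, 0.0, 0.0, 0.0, 0.1, 0.1, 0.3, 0.4, 0.6, 0.8, 0.9, 1.0, 1.0, 1.0, 0.9, 0.8, 0.6, 0.4, 0.3, 0.2, 0.1, 0.0, 0.0, 0.0, 0.0, 0.0, 0.0, 0.0]
225 [0.0, 0.0, 0.0, 0.1, 0.2, 0.3, 0.6, 0.8, 0.9, 1.0, 1.0, 1.0, 1.0, 1.0, 1.0, 0.9, 0.9, 0.7, 0.6, 0.4, 0.2, 0.1, 0.0, 0.0, 0.0, 0.0, 0.0, 0.0]
226 [0.0, 0.0, 0.1, 0.3, 0.4, 0.6, 0.8, 0.9, 1.0, 
[... 768 characters left out ...]
, 1.0, 1.0, 0.9, 0.7, 0.5, 0.3, 0.1, 0.0, 0.0, 0.0]
232 [0.3, 0.5, 0.7, 0.9, 1.0, 1.0, 1.0, 1.0, 1.0, 1.0, 1.0, 0.9, 0.9, 0.9, 0.9, 0.9, 1.0, 1.0, 0.9, 0.8, 0.6, 0.4, 0.3, 0.1, 0.1, 0.0, 0.0, 0.0]
233 [0.5, 0.7, 0.9, 1.0, 1.0, 1.0, 1.0, 1.0, 1.0, 1.0, 1.0, 1.0, 1.0, 1.0, 1.0, 1.0, 1.0, 0.9, 0.7, 0.6, 0.3, 0.2, 0.1, 0.0, 0.0, 0.0, 0.0, 0.0]
234 [0.8, 0.9, 1.0, 1.0, 1.0, 1.0, 1.0, 1.0, 1.0, 0.9, 0.8, 0.8, 0.9, 1.0, 1.0, 0.9, 0.8, 0.6, 0.4, 0.3, 0.1, 0.1, 0.0, 0.0, 0.0, 0.0, 0.0, 0.0]
235 [1.0, 1.0, 1.0, 1.0, 1.0, 1.0, 1.0, 0.9, 0.8, 0.7, 0.5, 0.5, 0.7, 0.8, 0.8, 0.7, 0.5, 0.3, 0.2, 0.1, 0.0, 0.0, 0.0, 0.0, 0.0, 0.0, 0.0, 0.0]<stdin>:7: RuntimeWarning: invalid value encountered in scalar divide
```

View pics/z6.png

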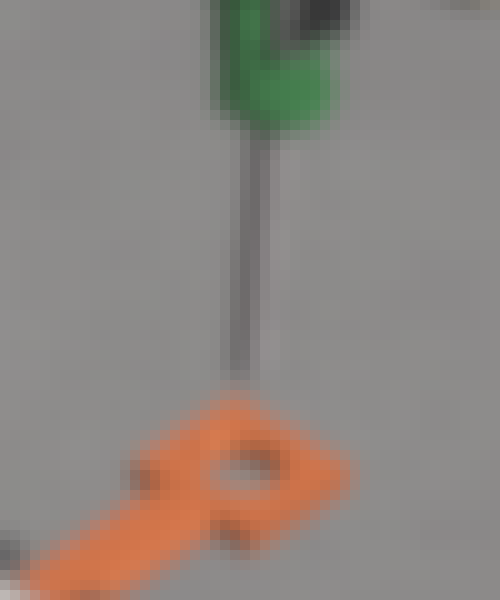

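```bash
python3 - <<'E'
from axis import *
f=cv2.imread("pics/o_scene.png").astype(float)
# straighten along expected axis
us=np.arange(-7,7.01,.5)
for r0,r1 in((198,204),(204,210),(210,216)):
    acc=[]
    for v in np.arange(r0,r1,.5):
        e=382.4572+(v-191.62)*(-.0974)
        m=cv2.remap(f.astype(np.float32),(e+us)[None].astype(np.float32),np.full((1,len(us)),v,np.float32),cv2.INTER_CUBIC)[0]
        acc.append(m)
    a=np.mean(acc,0)
    print(r0,r1); print("u  ",us.tolist()); print("lum",np.round(a.mean(1)-a[[0,1,2,-3,-2,-1]].mean(),1).tolist())
    t=a[:,2]-a[:,1]; print("r-g",np.round(t,1).tolist()); t=a[:,1]-a[:,0]; print("g-b",np.round(t,1).tolist())
E
```

```text
198 204
u   [-7.0, -6.5, -6.0, -5.5, -5.0, -4.5, -4.0, -3.5, -3.0, -2.5, -2.0, -1.5, -1.0, -0.5, 0.0, 0.5, 1.0, 1.5, 2.0, 2.5, 3.0, 3.5, 4.0, 4.5, 5.0, 5.5, 6.0, 6.5, 7.0]
lum [0.10000000149011612, -0.10000000149011612, -0.20000000298023224, -0.4000000059604645, -0.20000000298023224, -1.399999976158142, -4.0, -9.800000190734863, -17.799999237060547, -26.100000381469727, -31.799999237060547, -32.29999923706055, -27.5, -18.799999237060547, -10.199999809265137, -2.9000000953674316, 1.100000023841858, 2.5999999046325684, 2.5999999046325684, 1.600000023841858, 0.8999999761581421, 0.4000000059604645, 0.10000000149011612, -0.20000000298023224, -0.5, -0.5, -0.30000001192092896, 0.10000000149011612, 0.30000001192092896]
r-g [1.2000000476837158, 1.399999976158142, 1.2999999523162842, 1.100000023841858, 1.399999976158142, 1.7000000476837158, 1.7000000476837158, 1.600000023841858, 1.899999976158142, 2.4000000953674316, 2.5999999046325684, 2.9000000953674316, 3.4000000953674316, 4.0, 4.099999904632568, 3.799999952316284, 3.4000000953674316, 2.9000000953674316, 2.4000000953674316, 2.0, 1.899999976
[... 3201 characters left out ...]
99952316284, 3.200000047683716, 2.5999999046325684, 2.200000047683716, 1.7999999523162842, 1.600000023841858, 1.600000023841858, 1.7000000476837158, 1.399999976158142, 1.0, 0.8999999761581421, 1.0, 1.0]
g-b [1.2999999523162842, 1.2000000476837158, 1.100000023841858, 1.100000023841858, 1.0, 0.8999999761581421, 0.800000011920929, 0.699999988079071, 0.6000000238418579, 0.5, 0.10000000149011612, -0.30000001192092896, -0.5, -0.6000000238418579, -0.6000000238418579, -0.4000000059604645, -0.4000000059604645, -0.30000001192092896, 0.10000000149011612, 0.5, 0.6000000238418579, 0.6000000238418579, 0.699999988079071, 0.800000011920929, 1.0, 1.0, 1.100000023841858, 1.2000000476837158, 1.100000023841858]
```

The handle hangs vertical (slope −0.093 against −0.097 expected) and is about 0.6 px (2 mm) left of the eye in the scene view. I'll correct by (−1.7, +1.2) mm and insert slowly.

```bash
python3 - <<'E'
from k import *
R0=Rt(-20); p=R0.apply([-140,0,304])+[569,-93.5,341.]; print(p)
rows([*p,-20],[(539.9,240.6,341,-20),(539.9,240.6,290,-20)])
E
```

```text
[541.4172 240.0494 341.    ]
[-0.0016, 0.0, -0.0, 0.0, 0.0, 0.0]
[-0.0016, 0.051, -0.0, 0.0, 0.0, 0.0]
```

>>> arm_command(increments=[[-0.0015,0,0.001,0,0,0],[-0.0015,0.008,0.001,0,0,0],[-0.0015,0.016,0.001,0,0,0],[-0.0015,0.022,0.001,0,0,0],[-0.0015,0.027,0.001,0,0,0],[-0.0015,0.032,0.001,0,0,0],[-0.0015,0.037,0.001,0,0,0],[-0.0015,0.042,0.001,0,0,0],[-0.0015,0.046,0.001,0,0,0],[-0.0015,0.05,0.001,0,0,0]])

```text
time: 18.95
tool_pos: [540.4, 241.8, 290.7]
tcp_rot: [-90.0, -0.0, -20.0]
ft_force: [-0.7, 0.1, -2.4]
finger_gap: 13.9
```

```bash
python3 - <<'E'
from k import *
s=r.sense();print(s["tool_pos"],s["ft_force"],s["wrist_torque"],s["finger_gap"],s["time"])
I=np.mean([r.snapshot("scene").astype(float) for _ in range(4)],0)[:,:,::-1].astype(np.uint8)
cv2.imwrite("pics/s7.png",cv2.resize(I[180:250,345:415],None,fx=8,fy=8,interpolation=cv2.INTER_CUBIC))
E
```

```text
[540.384  241.8055 290.6766] [-0.7384  0.0903 -2.3535] [ 0.0422  0.0245 -0.0334] 13.889553435722174 18.95
```

View pics/s7.png

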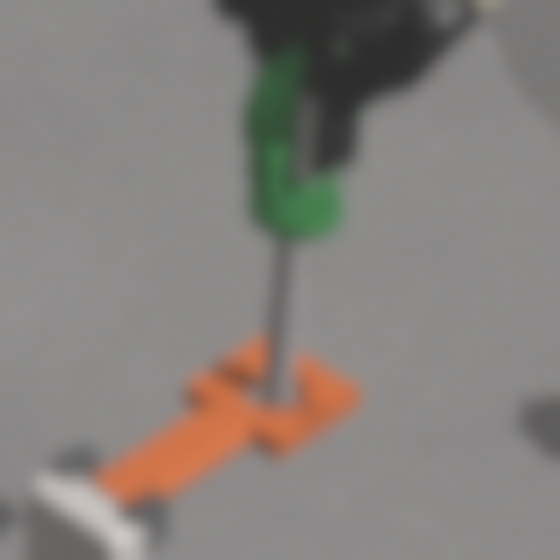

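The handle tip is inside the eyelet (scene ~ (379,229)) with no contact force. Lowering further.

>>> arm_command(increments=[[0,0.008,0,0,0,0],[0,0.017,0,0,0,0],[0,0.026,0,0,0,0],[0,0.035,0,0,0,0],[0,0.044,0,0,0,0],[0,0.053,0,0,0,0],[0,0.061,0,0,0,0],[0,0.068,0,0,0,0],[0,0.073,0,0,0,0],[0,0.075,0,0,0,0]])

```text
time: 20.4
tool_pos: [540.3, 241.7, 215.5]
tcp_rot: [-90.0, 0.0, -20.0]
ft_force: [-0.5, -0.9, -2.0]
finger_gap: 13.4
```

>>> arm_command(increments=[[0,0.001,0,0,0,0],[0,0.001,0,0,0,0],[0,0.002,0,0,0,0],[0,0.002,0,0,0,0],[0,0.003,0,0,0,0],[0,0.003,0,0,0,0],[0,0.004,0,0,0,0],[0,0.004,0,0,0,0],[0,0.004,0,0,0,0],[0,0.004,0,0,0,0]])

```text
time: 21.65
tool_pos: [540.4, 241.8, 211.9]
tcp_rot: [-90.0, -0.0, -20.0]
ft_force: [-0.1, 0.5, -1.3]
finger_gap: 13.7
```

```bash
python3 - <<'E'
from k import *
s=r.sense();print(s["tool_pos"],s["ft_force"],s["wrist_torque"],s["finger_gap"],s["time"])
I=np.mean([r.snapshot("scene").astype(float) for _ in range(4)],0)[:,:,::-1].astype(np.uint8)
cv2.imwrite("pics/s8.png",cv2.resize(I[180:260,340:415],None,fx=7,fy=7,interpolation=cv2.INTER_CUBIC))
E
```

```text
[540.4012 241.7882 211.9459] [-0.1127  0.4824 -1.2822] [-0.0194  0.0212 -0.0157] 13.691537449104093 21.65
```

View pics/s8.png

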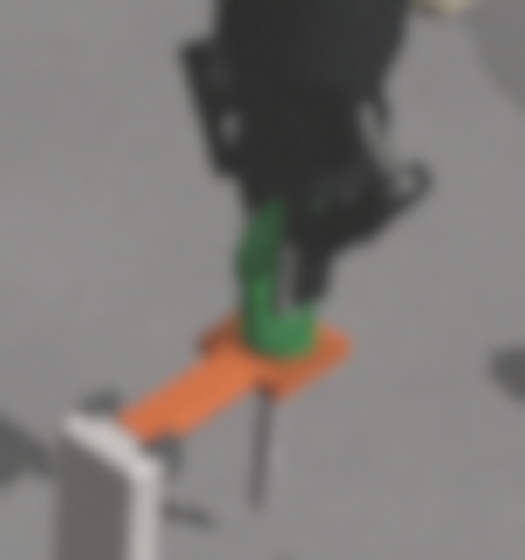

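Nearly seated. I'll lower the last millimetre until contact.

>>> arm_command(increments=[[0,0.0005,0,0,0,0],[0,0.001,0,0,0,0],[0,0.001,0,0,0,0],[0,0.0015,0,0,0,0],[0,0.0015,0,0,0,0],[0,0.002,0,0,0,0],[0,0.002,0,0,0,0],[0,0.002,0,0,0,0],[0,0.002,0,0,0,0],[0,0.002,0,0,0,0]])

```text
time: 23.1
tool_pos: [540.4, 241.9, 210.8]
tcp_rot: [-90.0, -0.0, -20.0]
ft_force: [-4.4, -1.1, 8.3]
finger_gap: 13.5
```

Contact force is 8 N, so the collar is seated. Release and retreat up.

>>> arm_command(increments=[[0,-0.0005,0,0,0,0],[0,-0.001,0,0,0,0],[0,-0.001,0,0,0,0],[0,-0.001,0,0,0,0],[0,-0.001,0,0,0,0],[0,-0.001,0,0,0,0],[0,-0.001,0,0,0,0],[0,-0.001,0,0,0,0],[0,-0.001,0,0,0,0],[0,-0.001,0,0,0,0]], jaw=-1)

```text
time: 24.35
tool_pos: [540.4, 241.8, 210.9]
tcp_rot: [-90.0, -0.0, -20.0]
ft_force: [0.6, 0.6, 0.2]
finger_gap: 85.4
```

>>> arm_command(increments=[[0,-0.005,0,0,0,0],[0,-0.015,0,0,0,0],[0,-0.03,0,0,0,0],[0,-0.05,0,0,0,0],[0,-0.075,0,0,0,0],[0,-0.1,0,0,0,0],[0,-0.125,0,0,0,0],[0,-0.125,-0.05,0,0,0],[0,-0.125,-0.1,0,0,0],[0,-0.125,-0.15,0,0,0]])

```text
time: 25.6
tool_pos: [488.7, 99.7, 337.7]
tcp_rot: [-90.0, -0.1, -20.0]
ft_force: [0.0, -0.8, -0.4]
finger_gap: 85.7
```

```bash
python3 - <<'E'
from k import *
s=r.sense();print(s["tool_pos"],s["ft_force"],s["finger_gap"],s["time"])
I={n:np.mean([r.snapshot(n).astype(float) for _ in range(4)],0)[:,:,::-1].astype(np.uint8) for n in C}
cv2.imwrite("pics/f_scene.png",I["scene"]);cv2.imwrite("pics/f_top.png",I["top"])
cv2.imwrite("pics/s9.png",cv2.resize(np.hstack([I["scene"][170:270,335:435],I["top"][150:250,240:340]]),None,fx=4,fy=4,interpolation=cv2.INTER_CUBIC))
E
```

```text
[488.661   99.669  337.6792] [ 0.0276 -0.7835 -0.424 ] 85.7037925887826 25.6
```

View pics/s9.png

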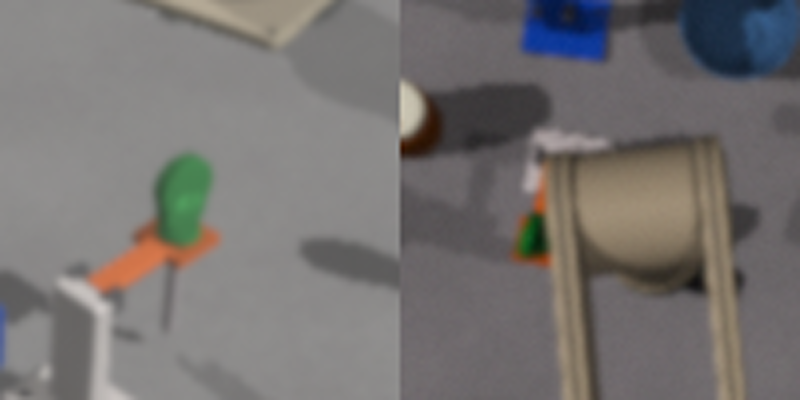

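View pics/f_scene.png

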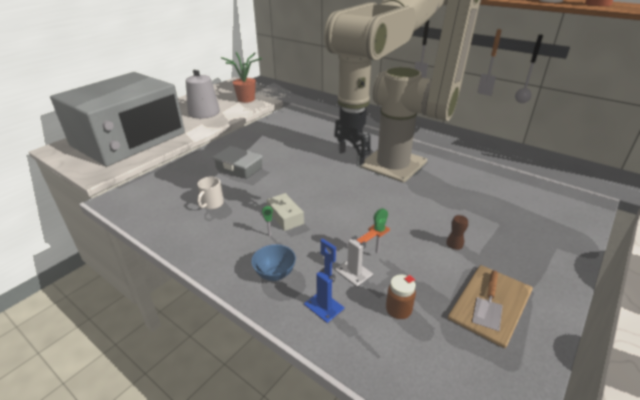

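The spoon hangs upright in the eyelet at scene (381,222), with its handle below the plate. The arm is level, the gripper is clear and the other things haven't moved. Handing in.

```bash
python3 -c "
from bench import r
print(r.hand_in()); print(r.sense()['time'])"
```

```text
the job is handed in; nothing more can be done
None
the job is handed in; nothing more can be done
```

The green spoon now hangs by its handle in the orange arm's eyelet, and I handed the job in at about 26 s of the 67 s allowed.

- **Arm:** I pushed it over from behind and down to its stop, with 17 N on the wrist and the fingertips at 114.7 mm. The image fit put it level at 1.57 rad.
- **Spoon:** I gripped it across its flat faces (13.8 mm gap), lifted it out of the stand and lowered it through the eyelet. I let go only once the collar sat on the arm, where the wrist read about 8 N.
- **Last pictures:** After the gripper backed off, the scene camera showed the spoon upright, its handle below the plate and the arm still level. By eye, the other kitchen things looked unmoved. The robot partly hid the plate in the top view, so that check rests mainly on the scene camera.

**What disagreed:**
- The spoon's turn in the stand was uncertain by about 10° between the two cameras, but the grip squared it up.
- The tool stopped about 1 mm from the position I aimed for above the eyelet, and the handle still went in without contact force.

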